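# Restock the sales rack and the stock drawer

## Task

Restock the sales counter: slide every long carton into the wooden rack, one to a lane, until you feel it meet the hidden stop at the end of its lane, without ramming it. Pull the drawer open, lay every short pack in it, then slide the drawer fully shut. Leave the mug, the tape roll and the glue bottle alone.

Things in the scene. Friction and masses are not known exactly. Their poses are not given: they have to be found in the camera images.
- carton0: long gold carton with a red band, 170 x 40 x 40 mm, 105 to 210 g; origin in the middle of its underside as built, x along its length (both ends alike). It may be absent.
- carton0_mid (a point): the centre of the solid of carton0
- carton1: long gold carton with a red band, 170 x 40 x 40 mm, 105 to 210 g; origin in the middle of its underside as built, x along its length (both ends alike). It may be absent.
- carton1_mid (a point): the centre of the solid of carton1
- pack0: short gold pack with a red band, 84 x 42 x 42 mm, 70 to 140 g; origin in the middle of its underside as built, x along its length. It may be absent.
- pack0_mid (a point): the centre of the solid of pack0
- pack1: short gold pack with a red band, 84 x 42 x 42 mm, 70 to 140 g; origin in the middle of its underside as built, x along its length. It may be absent.
- pack1_mid (a point): the centre of the solid of pack1
- pack2: short gold pack with a red band, 84 x 42 x 42 mm, 70 to 140 g; origin in the middle of its underside as built, x along its length. It may be absent.
- pack2_mid (a point): the centre of the solid of pack2
- rack: fixed plywood rack, 170 deep (its x) x 164 wide x 56 mm high; origin at table height, x from its open front (local x -125 mm) to its back (+45 mm). Two lanes, 48 wide and 46 mm high, run in at local y -46 and +46 mm; no floor: cartons slide on the table. Each has a 24 x 60 mm thumb slot over its mouth. Hidden stops lie 100 to 130 mm in: a home carton juts out 40 to 70 mm
- lane0 (a point): middle of the mouth of lane 0, at table height, in the plane of the rack's front; x points into the lane
- stop0: fixed wooden stop block inside lane 0, 20 mm thick along x, hidden under the roof; origin in the middle of its underside, x points into the lane, its face for the carton at local x = -10 mm (so the centre of a carton that is home lies at local x = -95 mm)
- lane1 (a point): middle of the mouth of lane 1, at table height, in the plane of the rack's front; x points into the lane
- stop1: fixed wooden stop block inside lane 1, 20 mm thick along x, hidden under the roof; origin in the middle of its underside, x points into the lane, its face for the carton at local x = -10 mm (so the centre of a carton that is home lies at local x = -95 mm)
- cabinet: fixed low wooden cabinet, 220 deep (its x) x 280 wide (its y) x 84 mm high, with one drawer that opens towards the robot (its -x); origin in the middle of its underside. The roof's front edge is at local x = -95 mm
- cabinet_drawer0 (a joint): opening of the drawer in m: 0 shut, at most 0.15; it starts ajar by 0.01 to 0.05. It slides with about 1 N of friction and has no catch
- drawer_floor (a point): middle of the drawer's inner floor, 22 mm above the table, moving with the drawer, axes as the cabinet's; 1.5 mm in front of the cabinet's middle when shut. The tray inside is 175 mm along x and 238 mm along y, its 6 mm walls 40 mm high above the floor; front panel 15 mm thick, its top 50 mm above the floor
- cabinet_drawer0_handle (a point): middle of the drawer's bar handle, a round steel bar 11 mm thick and 120 mm long along y, its centre 35 mm in front of the drawer's front panel, 46 mm above the table; moves with the drawer
- tape: bystander on top of the cabinet: cardboard roll, 70 mm across, 24 mm high; origin under its centre
- mug: bystander: white mug, 80 mm across, 90 mm high; origin under its centre
- glue: bystander: white bottle, 52 mm across, 130 mm high; origin under its centre

How it is judged:
By the outcome, as a careful person would: the job done as asked, in the order asked, and still so for the second after the job is handed in, with the robot touching nothing.
Of carton0, carton1 only 1 to 2 are there at a start; the rules pass over those that are not, and their reading is None.
Of pack0, pack1, pack2 only 2 to 3 are there at a start; the rules pass over those that are not, and their reading is None.
At some moment in a run one of pack0, pack1, pack2 may be knocked a few centimetres aside while the robot is not near it.
Once in a run the grip may slacken for a moment while it holds something.
It also fails if it takes over 210 s, if anything falls off the work surface, if the arm or the gripper's body presses on something with over 40 N, if the wrist force passes 120 N, or if a joint passes its speed limit or range.

## Robot

A 6-joint arm with a two-finger parallel gripper is mounted at the origin on the work surface. World frame = base frame: x ahead of the robot, y to its left, z up, the work surface at z = 0. Lengths are in m, angles in rad, forces in N, time in s.
With the tool pointing down it reaches from about 0.3 to 0.775 m from the base axis. Payload 14.6 kg.
Tool frame: the origin (TCP) lies between the finger pads; the fingertips stand ctrl.tip_extent ahead of it and the grasp point (between the pads) lies 3 mm ahead of it (ctrl.tip_extent is the distance from the TCP to the fingertips, in m); z points along the fingers, y is the line along which they close (so a half turn about z gives the same grasp; the last joint's range is limited). The gripper opens to 94 mm and grips with 3 to 60 N. Pads are 16 mm wide; open, the fingers measure 119 mm over their backs; the gripper's body (75 mm by 177 mm) begins 78 mm behind the grasp point.
Start: joints at [1.218, 0.3, 1.521, -0, 1.321, -0.067], TCP at [0.155, 0.528, 0.227] pointing down, gripper open.
Joint ranges: [-3.03, 3.03], [-0.79, 2.21], [0.23, 2.52], [-1.04, 4.18], [0, 3.07], [-2.55, 2.55]. Speed limits (rad/s): [2.22, 2.22, 2.57, 3.14, 3.14, 3.14].

## Interface

Orientations are given as [roll, pitch, yaw] about the fixed x, y, z axes, in that order (R = Rz(yaw) Ry(pitch) Rx(roll)).
In Python, from station import ctrl, imaging gives the robot as it stands (ctrl), with the cameras (imaging).
- The arm moves only by the tool shift_gripper, called after "Request:" as a command line: name --argument value ..., lists and objects as JSON in quotes. Schema: {"type":"object","properties":{"offsets":{"type":"array","items":{"type":"array","items":{"type":"array","items":{"type":"number"},"minItems":6,"maxItems":6},"minItems":1,"maxItems":10},"minItems":1,"maxItems":1},"jaw":{"type":"number"},"grip_force":{"type":"number"},"only":{"type":"string"},"quiet":{"type":"boolean"},"lines":{"type":"string"}},"required":["offsets"],"additionalProperties":false}. offsets is a list that holds a single list of rows (three levels of brackets), with 1 to 10 rows, each of 6 numbers: dx, dy, dz in m, then a rotation vector rx, ry, rz in rad; each row shifts and turns the commanded pose from where the row before left it, along the tool's axes as they then stand; what a row does not reach is not made up. A row lasts 1/10 s, in which the tool goes at most 0.05 m and 0.15 rad, less where a joint would pass 70% of its speed; a pose out of reach is approached as far as the arm can. jaw is the finger opening in m, set as the call begins (left out keeps the last). The fingers move at their own pace and stop on an object; grip_force is the grip in N (left out, the last holds). Time passes only in rows, so rows that do not move let the fingers close. The tool returns the time, the measured TCP pose, the force, the opening and the grip force at its end. only (a regular expression) keeps the lines of the reply that match it, lines (a string "A,B") keeps lines A to B, and quiet returns only ok. Input that does not fit is refused with a message, and nothing moves.
- ctrl.get_obs(): the state, without advancing time (a new reading comes with each control period).
- imaging.camera(name): name is "side" or "top"; returns a dict with "pixels" (400x640x3 uint8, blue, green, red), "fx", "fy", "cx", "cy" (pixels), "extrinsics" (4x4, takes a point from camera to world coordinates). Camera axes: x right, y up, looking along -z (the intrinsics and any distortion apply to the point x, -y, -z); pixel columns grow to the right and rows downward; lengths in m; the calibration is good to about 2 mm. A picture is of the moment at which its call begins. There is no depth.
- ctrl.hand_in(): hands the job in; it is judged then, once.
The state is a dict: "time_s": time; "qpos": joint angles; "joint_vel": joint speeds; "tau": joint torques, N m; "ee_pos": TCP position; "eef_rot": TCP orientation; "force": force on the tool from outside, world axes, zero at the start; "moment": the same for the moment, N m; "grip_width": finger opening in m; "grip_force": force on a finger pad.
Only numpy, scipy, OpenCV 4.12 (cv2) and the standard library are available. Lean on these libraries where they do the work, as an engineer would, in place of code of your own. Each camera call takes 0.05 s, during which the arm holds its last target. There are 200 camera calls.

## Working session

There is one attempt and no reset: what is moved stays moved. The work goes in short steps, Python scripts to look and compute and a tool call to move; the robot and the scene stay as the last step left them, time stands still between calls to the robot, and variables do not carry over. Pictures are saved under pics/ and viewed, at most 14 in all, crops included, and the job is handed in when it is done.

```bash
ls; mkdir -p pics
```

Run:
```python
from station import ctrl, imaging
import cv2
print(ctrl.tip_extent); print(ctrl.get_obs())
for n in("top","side"):
    c=imaging.camera(n); cv2.imwrite(f"pics/{n}0.png",c["pixels"]); print({k:v for k,v in c.items() if k!="pixels"})
```

```text
pics
station.py
0.022
{'time_s': 0.0, 'qpos': array([ 1.21839214e+00,  3.00492245e-01,  1.52156948e+00, -6.43771194e-06,
        1.32067586e+00, -6.65682001e-02]), 'joint_vel': array([-2.01428502e-03, -1.34894499e-03,  2.64904776e-04, -4.35262271e-05,
        2.09821540e-04,  8.07366491e-04]), 'tau': array([ 7.18983938e-04, -5.31808376e+01, -3.52740490e+01,  7.08535127e-02,
        2.45311571e-02, -8.36211211e-05]), 'ee_pos': array([0.15498676, 0.52747451, 0.22687962]), 'eef_rot': array([-3.14044985e+00, -6.99375699e-05,  2.85575822e+00]), 'force': array([-0.08124904,  0.11986966, -0.19708639]), 'moment': array([-0.01125364, -0.04230645, -0.02766381]), 'grip_force': 0.0, 'grip_width': 0.09369435992521775}
{'fx': 443.1020932206648, 'fy': 443.1020932206648, 'cx': 326.01235520313674, 'cy': 195.4018471343355, 'extrinsics': array([[ 0.02149183,  0.99016228, -0.1382634 ,  0.38427461],
       [-0.99974099,  0.02232041,  0.00444484,  0.00829837],
       [ 0.00748721,  0.13813206,  0.99038552,  1.39179399],
       [ 0.        ,  0.        ,  0.        ,  1.        ]])}
{'fx': 399.2677010575821, 'fy': 399.2677010575821, 'cx': 321.27410700841557, 'cy': 202.7356515321301, 'extrinsics': array([[ 0.66086914,  0.43891502, -0.60877384, -0.40977865],
       [-0.75033795,  0.369496  , -0.54814748, -0.86368893],
       [-0.01565066,  0.81903987,  0.5735231 ,  0.97938627],
       [ 0.        ,  0.        ,  0.        ,  1.        ]])}
```

View pics/top0.png

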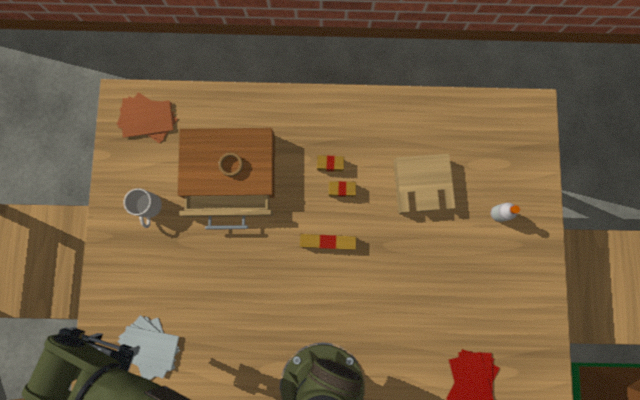

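View pics/side0.png

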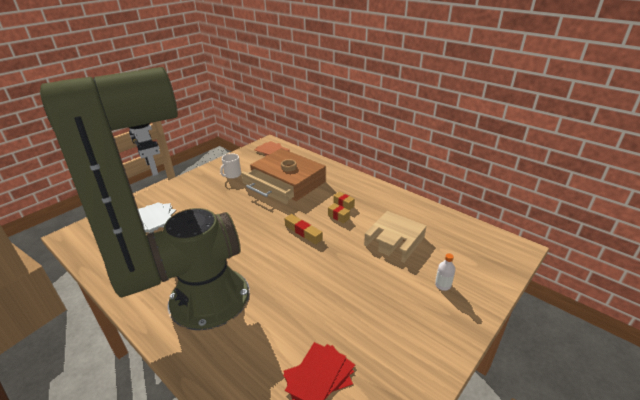

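The top view shows one carton at (328,242), packs at (331,163) and (343,189), the rack at (427,183) with its mouth facing the robot, the cabinet at (226,165) with the drawer front at row 211 and handle at (226,224), the mug at (140,203) and the glue at (505,212). The side view agrees: one carton and two packs.

Create h.py:
```python
import numpy as np, cv2
from station import ctrl, imaging
def snap(n="top",save=None):
    c=imaging.camera(n)
    if save: cv2.imwrite(f"pics/{save}.png",c["pixels"])
    return c
def ray(c,u,v):
    E=c["extrinsics"]; d=E[:3,:3]@np.array([(u-c["cx"])/c["fx"],-(v-c["cy"])/c["fy"],-1]); return E[:3,3],d
def onz(c,u,v,z):
    o,d=ray(c,u,v); return (o+d*(z-o[2])/d[2])
def proj(c,p):
    E=c["extrinsics"]; q=E[:3,:3].T@(np.asarray(p)-E[:3,3]); return np.array([c["cx"]+c["fx"]*q[0]/-q[2],c["cy"]-c["fy"]*q[1]/-q[2]])
def blobs(c,lo,hi,amin=60):
    """contours of a HSV range"""
    m=cv2.inRange(cv2.cvtColor(c["pixels"],cv2.COLOR_BGR2HSV),lo,hi)
    m=cv2.morphologyEx(m,cv2.MORPH_CLOSE,np.ones((3,3)))
    return [k for k in cv2.findContours(m,cv2.RETR_EXTERNAL,cv2.CHAIN_APPROX_NONE)[0] if cv2.contourArea(k)>amin]
def red(c):  # red bands, small
    h=c["pixels"].astype(int); m=((h[...,2]>110)&(h[...,1]<50)&(h[...,0]<50)).astype(np.uint8)
    return cv2.connectedComponentsWithStats(m)
```

Run:
```python
from h import *
for n in("top","side"):
    c=snap(n); p=c["pixels"]
    _,_,s,ce=red(c)
    for a,b in zip(s[1:],ce[1:]):
        if a[4]>20: print(n,a,b.round(1),onz(c,*b,.042).round(3))
c=snap("top");hs=cv2.cvtColor(c["pixels"],cv2.COLOR_BGR2HSV)
for u,v in [(305,242),(340,242),(323,163),(335,189),(350,189),(290,242),(310,280),(427,170),(440,205),(200,150),(250,180),(225,211),(226,225)]: print((u,v),hs[v,u],c["pixels"][v,u])
a=c["pixels"][115:265,170:470]; cv2.imwrite("pics/z1.png",cv2.resize(a,(800,400),interpolation=cv2.INTER_CUBIC))
```

```text
top [327 156   7  13  84] [330.1 162.3] [ 0.677 -0.008  0.042]
top [339 182   7  13  90] [342. 188.] [ 0.597 -0.047  0.042]
top [320 235  16  14 191] [327.4 241.5] [ 0.432 -0.005  0.042]
top [ 447  350   52   50 1957] [472.4 376.2] [ 0.05  -0.436  0.042]
side [339 195   8   6  22] [342.6 197.3] [ 0.672 -0.01   0.042]
side [333 205  10   8  29] [338.  208.6] [ 0.598 -0.046  0.042]
side [295 221  14  10  69] [301.5 224.9] [ 0.427 -0.007  0.042]
side [ 284  344   70   56 2548] [318.6 373.8] [ 0.012 -0.463  0.042]
(305, 242) [ 19 177 153] [ 47 114 153]
(340, 242) [ 21 178 159] [ 48 124 159]
(323, 163) [ 21 179 148] [ 44 116 148]
(335, 189) [ 20 181 149] [ 43 114 149]
(350, 189) [ 20 180 146] [ 43 112 146]
(290, 242) [ 17 127 148] [ 74 115 148]
(310, 280) [ 18 124 158] [ 81 126 158]
(427, 170) [ 19 111 168] [ 95 141 168]
(440, 205) [ 16 123  95] [49 74 95]
(200, 150) [ 14 168 132] [ 45  87 132]
(250, 180) [ 14 174 135] [ 43  86 135]
(225, 211) [ 19 108 168] [ 97 141 168]
(226, 225) [ 19  54 104] [ 82  96 104]
```

View pics/z1.png

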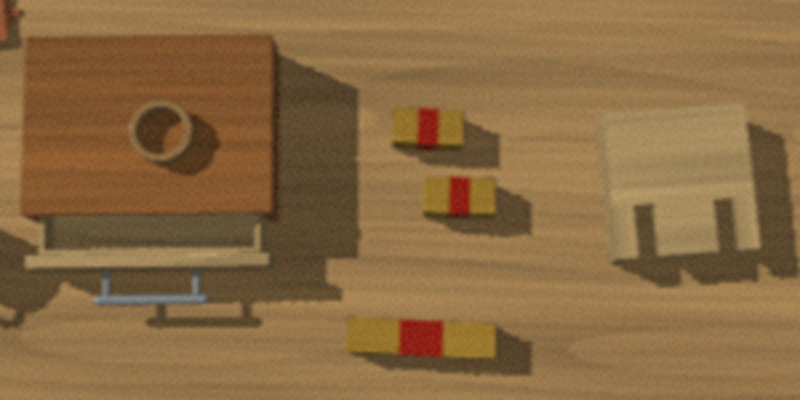

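The crop (scale 8/3, offset 170,115) shows the drawer about 20 mm or more ajar, the handle spanning (95,299)-(206,299), packs and carton nearly parallel to y, and the rack roof with corners about (600,113), (744,104), (760,250), (611,262). A finer look at the rack comes next.

Run:
```python
from h import *
for n in("top","side"):
    c=snap(n); h=cv2.cvtColor(c["pixels"],cv2.COLOR_BGR2HSV)
    m=cv2.inRange(h,(18,155,110),(26,255,255))|cv2.inRange(h,(0,200,110),(6,255,255))
    m=cv2.morphologyEx(m,cv2.MORPH_CLOSE,np.ones((3,3)))
    for k in cv2.findContours(m,0,1)[0]:
        if cv2.contourArea(k)<100: continue
        r=cv2.minAreaRect(k); P=np.array([onz(c,*q,.04)[:2] for q in cv2.boxPoints(r)])
        e=[P[1]-P[0],P[2]-P[1]]; L=max(e,key=np.linalg.norm)
        print(n,np.round(r[0],1),P.mean(0).round(3),[round(np.linalg.norm(x),3) for x in e],"yaw",round(np.degrees(np.arctan2(L[1],L[0])),1))
t=snap("top")["pixels"]; s=snap("side")["pixels"]
A=cv2.resize(t[145:225,385:465],(560,560),interpolation=cv2.INTER_CUBIC)
cv2.imwrite("pics/rk.png",A)
cv2.imwrite("pics/rks.png",cv2.resize(s[205:270,355:435],(800,650))[:600])
```

```text
top [472.9 375.4] [ 0.052 -0.438] [np.float64(0.14), np.float64(0.145)] yaw -91.8
top [327.5 241.3] [ 0.432 -0.005] [np.float64(0.039), np.float64(0.169)] yaw -91.7
top [341.5 187.5] [ 0.599 -0.045] [np.float64(0.041), np.float64(0.084)] yaw -88.7
top [330.2 161.8] [ 0.679 -0.008] [np.float64(0.041), np.float64(0.082)] yaw -92.1
side [318.8 376.3] [ 0.013 -0.464] [np.float64(0.183), np.float64(0.151)] yaw -1.3
side [302.2 225.3] [ 0.429 -0.007] [np.float64(0.045), np.float64(0.16)] yaw -90.0
```

View pics/rk.png

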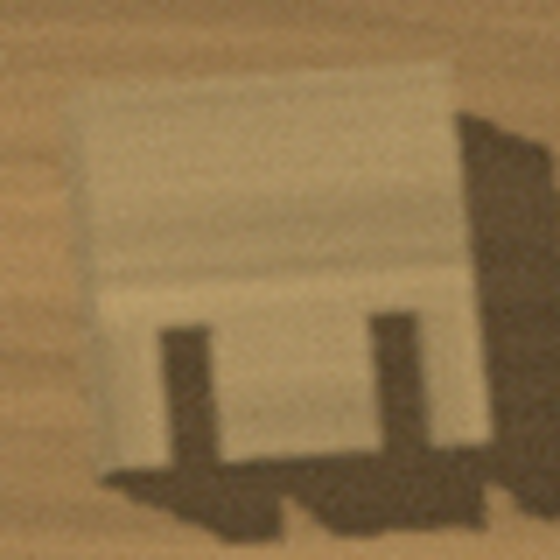

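The rack zoom (scale 7, offset 385,145) shows the slots with front ends centred at (195,462) and (405,447), back ends at (185,328) and (393,315), and the roof's right edge from (450,62) to (492,442).

Run:
```python
from h import *
c=snap("top")
f=lambda u,v,z=.056:onz(c,(u+.5)/7-.5+385,(v+.5)/7-.5+145,z)[:2]
for n,p in dict(Lf=(195,462),Rf=(405,447),Lb=(185,328),Rb=(393,315),cbr=(450,62),cfr=(492,442),cfl=(105,472),cbl=(82,92)).items(): print(n,f(*p).round(4))
ang=lambda a,b:np.degrees(np.arctan2(*(b-a)[::-1])).round(2)
print(ang(f(195,462),f(185,328)),ang(f(405,447),f(393,315)),ang(f(492,442),f(450,62)),ang(f(105,472),f(82,92)),"front",ang(f(405,447),f(195,462)),ang(f(492,442),f(105,472)),np.linalg.norm(f(405,447)-f(195,462)))
# handle & drawer front: crop z1 scale 8/3
g=lambda u,v,z:onz(c,(u+.5)*3/8-.5+170,(v+.5)*3/8-.5+115,z)[:2].round(4)
print("handle",g(95,299,.05),g(206,299,.05)); print("panel top",g(27,266,.072),g(268,263,.072),"roof front",g(22,214,.084),g(272,216,.084),"roof back",g(28,38,.084),g(273,37,.084))
# subpixel handle: bluish-grey pixels
p=c["pixels"].astype(int); m=(p[...,0]-p[...,2]>0); m[:200]=0;m[240:]=0;m[:,:195]=0;m[:,265:]=0
ys,xs=np.nonzero(m); print(xs.min(),xs.max(),ys.min(),ys.max()); 
bar=[(x,np.mean(ys[(xs==x)&(ys>218)])) for x in (207,212,217,226,234,240,244) if ((xs==x)&(ys>218)).any()]
for b in bar: print(b,onz(c,*b,.05).round(4))
```

```text
Lf [ 0.5302 -0.2608]
Rf [ 0.5388 -0.3521]
Lb [ 0.5888 -0.2568]
Rb [ 0.5966 -0.3477]
cbr [ 0.7103 -0.3745]
cfr [ 0.5418 -0.39  ]
cfl [ 0.525  -0.2218]
cbl [ 0.693  -0.2119]
3.95 4.34 5.23 3.37 front 95.37 95.71 0.09167627903047777
handle [0.4676 0.3648] [0.4703 0.2393]
panel top [0.5014 0.437 ] [0.5107 0.168 ] roof front [0.5583 0.4426] [0.5623 0.1641] roof back [0.7606 0.4494] [0.7684 0.1709]
206 246 218 228
(207, np.float64(226.5)) [0.4686 0.3598 0.05  ]
(212, np.float64(226.5)) [0.469  0.3447 0.05  ]
(217, np.float64(226.5)) [0.4693 0.3296 0.05  ]
(226, np.float64(226.5)) [0.4699 0.3025 0.05  ]
(234, np.float64(227.0)) [0.4689 0.2783 0.05  ]
(240, np.float64(226.5)) [0.4708 0.2602 0.05  ]
(244, np.float64(226.5)) [0.4711 0.2482 0.05  ]
```

View pics/rks.png

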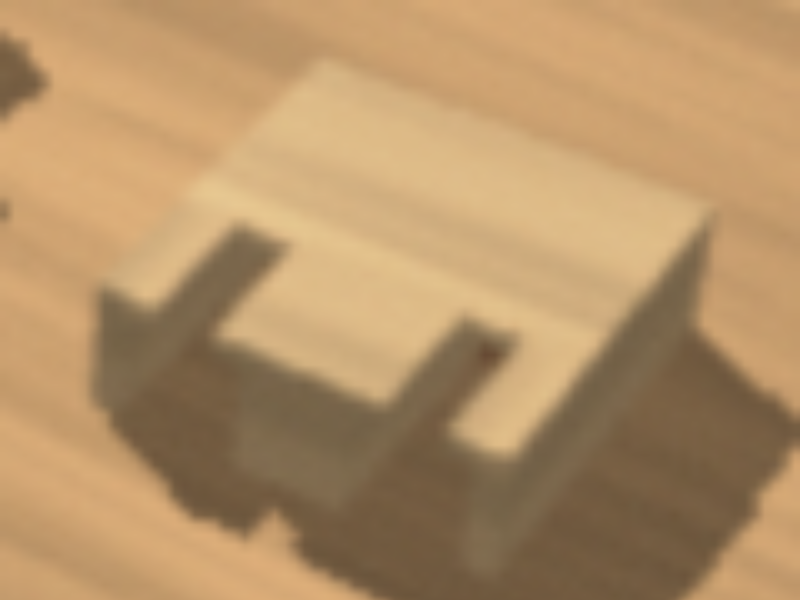

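Add to h.py:
```python
def togo(x,y,z=None,yaw=None):
    """tool-axis shift from the measured pose to a world target (after turning to yaw, tool down), and the turn rz"""
    o=ctrl.get_obs(); p=o["ee_pos"]; y0=o["eef_rot"][2]; yw=y0 if yaw is None else yaw
    d=np.array([x,y,p[2] if z is None else z])-p
    X=np.array([np.cos(yw),np.sin(yw),0]);Y=np.array([np.sin(yw),-np.cos(yw),0])
    turn=(y0-yw+np.pi)%(2*np.pi)-np.pi
    print("shift",np.round([d@X,d@Y,-d[2]],4),"rz",round(turn,4))
```

Run:
```python
from h import *
c=snap("side"); f=lambda u,v:onz(c,(u+.5)/10-.5+355,(v+.5)/10-.5+205,.056)[:2].round(4)
print("side slots front",f(185,320),f(418,418),"back",f(262,236),f(492,327)); print(c["pixels"][236:244,400:408].tolist()[3:6])
togo(.432,-.005,.12,np.radians(88.3))
```

```text
side slots front [ 0.5313 -0.263 ] [ 0.5402 -0.3552] back [ 0.589  -0.2566] [ 0.5989 -0.3486]
[[[74, 101, 121], [75, 102, 122], [73, 100, 121], [63, 89, 113], [71, 98, 121], [80, 110, 132], [104, 140, 168], [124, 170, 205]], [[75, 102, 122], [77, 103, 124], [67, 93, 117], [49, 73, 103], [54, 77, 105], [77, 107, 135], [113, 154, 185], [128, 175, 211]], [[76, 103, 124], [72, 98, 122], [65, 93, 119], [61, 87, 113], [69, 98, 127], [102, 142, 174], [125, 171, 206], [128, 177, 212]]]
shift [-0.5242  0.2926  0.1074] rz 1.3146
```

Request:
shift_gripper --offsets '[[[0,0,0,0,0,0.146],[0,0,0,0,0,0.146],[0,0,0,0,0,0.146],[0,0,0,0,0,0.146],[0,0,0,0,0,0.146],[0,0,0,0,0,0.146],[0,0,0,0,0,0.146],[0,0,0,0,0,0.146],[0,0,0,0,0,0.147]]]' --jaw 0.094

```text
time_s: 1.45
ee_pos: [0.155, 0.5277, 0.2274]
eef_rot: [-3.142, 0.0, 1.535]
force: [-0.7, 0.9, 0.5]
grip_width: 0.094
grip_force: 0.0
```

```bash
python3 -c "from h import *; togo(.432,-.005,.12,1.541)"
```

```text
shift [-0.5242  0.2927  0.1074] rz -0.0062
```

Request:
shift_gripper --offsets '[[[-0.0375,0.0209,0,0,0,0],[-0.0375,0.0209,0,0,0,0],[-0.0375,0.0209,0,0,0,0],[-0.0375,0.0209,0,0,0,0],[-0.0375,0.0209,0,0,0,0],[-0.0375,0.0209,0,0,0,0],[-0.0375,0.0209,0,0,0,0]]]'

```text
time_s: 2.15
ee_pos: [0.2938, 0.2594, 0.2276]
eef_rot: [3.141, -0.0, 1.541]
force: [-0.1, -0.5, 0.4]
grip_width: 0.0936
grip_force: 0.0
```

Request:
shift_gripper --offsets '[[[-0.0375,0.0209,0.01,0,0,0],[-0.0375,0.0209,0.01,0,0,0],[-0.0375,0.0209,0.01,0,0,0],[-0.0375,0.0209,0.02,0,0,0],[-0.0375,0.0209,0.02,0,0,0],[-0.0375,0.0209,0.02,0,0,0],[-0.0375,0.0209,0.0174,0,0,0],[0,0,0,0,0,0]]]'

```text
time_s: 2.95
ee_pos: [0.4322, -0.0092, 0.1181]
eef_rot: [-3.139, 0.0, 1.537]
force: [-0.6, 0.7, 0.1]
grip_width: 0.094
grip_force: 0.0
```

```bash
python3 -c "from h import *; togo(.432,-.005,.024,1.541)"
```

```text
shift [ 0.0041 -0.0004  0.0941] rz -0.0042
```

Request:
shift_gripper --offsets '[[[0.0041,0,0.03,0,0,0],[0,0,0.03,0,0,0],[0,0,0.02,0,0,0],[0,0,0.008,0,0,0],[0,0,0,0,0,0]]]'

```text
time_s: 3.45
ee_pos: [0.4316, -0.0014, 0.0319]
eef_rot: [-3.141, -0.0, 1.541]
force: [-0.0, -0.3, 0.0]
grip_width: 0.0938
grip_force: 0.0
```

Request:
shift_gripper --offsets '[[[0,0,0,0,0,0],[0,0,0,0,0,0],[0,0,0,0,0,0],[0,0,0,0,0,0],[0,0,0,0,0,0],[0,0,0,0,0,0],[0,0,0,0,0,0],[0,0,0,0,0,0]]]' --jaw 0 --grip_force 25

```text
time_s: 4.25
ee_pos: [0.4319, -0.0018, 0.0321]
eef_rot: [3.142, -0.0, 1.541]
force: [-0.2, 0.4, 1.2]
grip_width: 0.0397
grip_force: 25.0
```

Request:
shift_gripper --offsets '[[[0,0,-0.01,0,0,0],[0,0,-0.02,0,0,0],[0,0,-0.02,0,0,0],[0,0,-0.03,0,0,0],[0,0,0,0,0,0]]]'

```text
time_s: 4.75
ee_pos: [0.4334, -0.0019, 0.1156]
eef_rot: [3.136, 0.0, 1.541]
force: [-0.1, -0.4, -1.8]
grip_width: 0.0399
grip_force: 25.0
```

```bash
python3 -c "from h import *; togo(.4,-.272,.1,np.radians(5))"
```

```text
shift [-0.0568  0.2662  0.0156] rz 1.4536
```

Request:
shift_gripper --offsets '[[[0,0,0,0,0,0.145],[0,0,0,0,0,0.145],[0,0,0,0,0,0.145],[0,0,0,0,0,0.145],[0,0,0,0,0,0.145],[0,0,0,0,0,0.145],[0,0,0,0,0,0.145],[0,0,0,0,0,0.145],[0,0,0,0,0,0.145],[0,0,0,0,0,0.145]]]'

```text
time_s: 5.75
ee_pos: [0.4316, -0.0017, 0.1117]
eef_rot: [-3.141, 0.001, 0.085]
force: [1.1, 0.7, -1.2]
grip_width: 0.0401
grip_force: 25.0
```

```bash
python3 -c "from h import *; togo(.42,-.2715,.1,np.radians(5))"
```

```text
shift [-0.035   0.2677  0.0117] rz -0.0024
```

Request:
shift_gripper --offsets '[[[-0.005,0.038,0,0,0,0],[-0.005,0.038,0,0,0,0],[-0.005,0.038,0,0,0,0],[-0.005,0.038,0,0,0,0],[-0.005,0.038,0,0,0,0],[-0.005,0.038,0,0,0,0],[-0.005,0.04,0,0,0,0],[0,0,0,0,0,0]]]'

```text
time_s: 6.55
ee_pos: [0.4207, -0.2753, 0.1117]
eef_rot: [3.141, 0.0, 0.087]
force: [1.0, -0.1, -0.8]
grip_width: 0.0404
grip_force: 25.0
```

Request:
shift_gripper --offsets '[[[0,0,0.025,0,0,0],[0,0,0.025,0,0,0],[0,0,0.02,0,0,0],[0,0,0.005,0,0,0],[0,0,0,0,0,0],[0,0,0,0,0,0]]]'

```text
time_s: 7.15
ee_pos: [0.4218, -0.2719, 0.0379]
eef_rot: [3.141, -0.001, 0.091]
force: [-1.4, -0.4, -1.7]
grip_width: 0.04
grip_force: 25.0
```

Run:
```python
from h import *
togo(.42,-.2715,.034,np.radians(5))
t=snap("top")["pixels"];s=snap("side")["pixels"]
A=cv2.resize(t[140:260,350:470],(560,560),interpolation=cv2.INTER_CUBIC)
cv2.imwrite("pics/in1.png",A)
```

```text
shift [-0.0017 -0.0006  0.0039] rz 0.0037
```

View pics/in1.png

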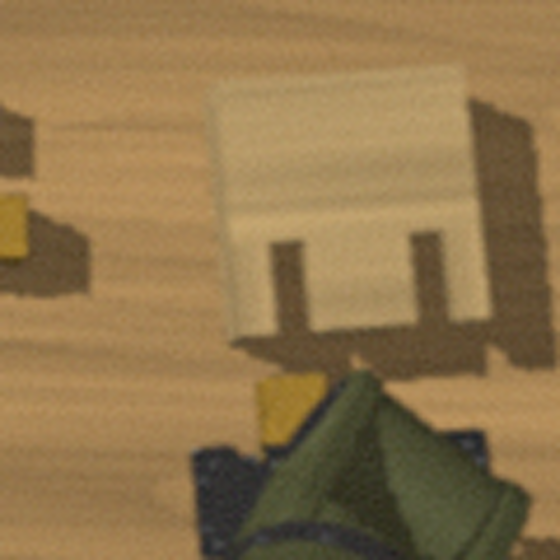

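The carton's nose is at about (258..328, 376) in the crop, just in front of the left slot, (292,332). I'm checking its alignment numerically.

Run:
```python
from h import *
c=snap("top"); f=lambda u,v,z:onz(c,(u+.5)/4.667-.5+350,(v+.5)/4.667-.5+140,z)[:2]
h=cv2.cvtColor(c["pixels"],cv2.COLOR_BGR2HSV); m=cv2.inRange(h,(18,155,110),(26,255,255))
for v in (222,224,226,228):
    x=np.nonzero(m[v,395:430])[0]+395; print(v,x.min(),x.max())
for v in (223,226,229):
    # edge by hue/sat profile along row
    print(h[v,402:424,1].tolist())
n=f(293,377,.046); a=np.radians(5); d=n-[.531,-.262]; print(n, "along",d@[np.cos(a),np.sin(a)],"lat(+y)",d@[-np.sin(a),np.cos(a)])
togo(.531,-.262)
```

```text
222 405 419
224 405 418
226 406 417
228 405 415
[123, 128, 145, 164, 170, 190, 171, 178, 177, 178, 184, 173, 188, 182, 176, 180, 166, 164, 130, 64, 45, 60]
[119, 131, 135, 151, 172, 169, 179, 174, 176, 187, 176, 182, 175, 184, 179, 169, 130, 49, 28, 61, 77, 81]
[125, 127, 135, 144, 171, 176, 179, 181, 174, 181, 175, 183, 172, 136, 81, 11, 48, 41, 96, 105, 82, 87]
[ 0.50123224 -0.26254111] along -0.02970164194225804 lat(+y) 0.0020553757806659754
shift [ 1.097e-01 -1.000e-04 -0.000e+00] rz 0.0
```

Request:
shift_gripper --offsets '[[[0,0.001,0.003,0,0,-0.003],[0,0,0.002,0,0,0],[0.01,0,0,0,0,0],[0.01,0,0,0,0,0],[0,0,0,0,0,0]]]'

```text
time_s: 7.8
ee_pos: [0.4425, -0.2708, 0.032]
eef_rot: [3.141, -0.001, 0.095]
force: [1.8, 0.0, 4.6]
grip_width: 0.0398
grip_force: 25.0
```

Request:
shift_gripper --offsets '[[[0.006,0,0,0,0,0],[0.006,0,0,0,0,0],[0.006,0,0,0,0,0]]]'

```text
time_s: 8.1
ee_pos: [0.4596, -0.2692, 0.032]
eef_rot: [-3.142, 0.0, 0.094]
force: [-0.8, 0.8, -0.3]
grip_width: 0.0397
grip_force: 25.0
```

Request:
shift_gripper --offsets '[[[0.006,0,0,0,0,0],[0.006,0,0,0,0,0],[0.006,0,0,0,0,0]]]'

```text
time_s: 8.4
ee_pos: [0.4777, -0.2675, 0.032]
eef_rot: [3.142, 0.0, 0.094]
force: [-1.2, -0.5, -0.1]
grip_width: 0.0401
grip_force: 25.0
```

```bash
python3 -c "from h import *; togo(.531,-.262)"
```

```text
shift [ 0.0536 -0.0005 -0.    ] rz 0.0
```

Request:
shift_gripper --offsets '[[[0.006,0,0,0,0,0],[0.006,0,0,0,0,0],[0.006,0,0,0,0,0]]]'

```text
time_s: 8.7
ee_pos: [0.4956, -0.2658, 0.032]
eef_rot: [-3.142, 0.0, 0.094]
force: [-1.0, -0.4, 0.5]
grip_width: 0.0398
grip_force: 25.0
```

Request:
shift_gripper --offsets '[[[0.006,0,0,0,0,0],[0.006,0,0,0,0,0],[0.006,0,0,0,0,0],[0,0,0,0,0,0]]]'

```text
time_s: 9.1
ee_pos: [0.5138, -0.2641, 0.032]
eef_rot: [3.141, -0.001, 0.094]
force: [2.3, 1.0, 1.6]
grip_width: 0.0398
grip_force: 25.0
```

Request:
shift_gripper --offsets '[[[0,0,0,0,0,0],[0,0,0,0,0,0],[0,0,0,0,0,0]]]' --jaw 0.06

```text
time_s: 9.4
ee_pos: [0.5129, -0.2643, 0.0321]
eef_rot: [-3.142, 0.0, 0.094]
force: [0.4, 0.1, 0.4]
grip_width: 0.0587
grip_force: 0.0
```

Request:
shift_gripper --offsets '[[[0,0,-0.02,0,0,0],[0,0,-0.03,0,0,0],[-0.03,0,-0.01,0,0,0],[-0.04,0,0,0,0,0],[-0.04,0,0,0,0,0],[-0.02,0,0,0,0,0],[0,0,0,0,0,0]]]' --jaw 0

```text
time_s: 10.1
ee_pos: [0.3818, -0.2766, 0.0923]
eef_rot: [-3.142, 0.0, 0.092]
force: [1.1, 0.0, 0.3]
grip_width: 0.0074
grip_force: 0.0
```

Run:
```python
from h import *
togo(.531,-.262)
t=snap("top")["pixels"]
cv2.imwrite("pics/in2.png",cv2.resize(t[140:260,350:470],(560,560),interpolation=cv2.INTER_CUBIC))
```

```text
shift [ 0.1499 -0.0009 -0.    ] rz 0.0
```

View pics/in2.png

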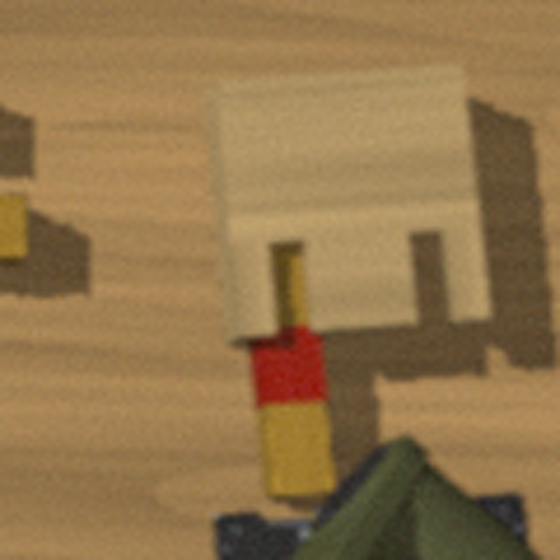

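The carton is in the left lane to just past the red band, its tail at crop (298,495). Next I push it from behind.

Request:
shift_gripper --offsets '[[[-0.01,0.001,0.02,0,0,0],[0,0,0.02,0,0,0],[0,0,0.018,0,0,0],[0,0,0,0,0,0]]]' --jaw 0

```text
time_s: 10.55
ee_pos: [0.3737, -0.2776, 0.0323]
eef_rot: [-3.139, 0.002, 0.094]
force: [0.4, -0.0, 0.1]
grip_width: 0.0003
grip_force: 0.0
```

Request:
shift_gripper --offsets '[[[0.01,0,0,0,0,0],[0.01,0,0,0,0,0],[0.01,0,0,0,0,0],[0.005,0,0,0,0,0],[0.004,0,0,0,0,0],[0.004,0,0,0,0,0],[0.004,0,0,0,0,0]]]'

```text
time_s: 11.25
ee_pos: [0.4206, -0.2739, 0.0341]
eef_rot: [-3.142, 0.0, 0.094]
force: [-1.9, 0.2, 1.2]
grip_width: 0.0001
grip_force: 0.9
```

Request:
shift_gripper --offsets '[[[0.004,0,0,0,0,0],[0.004,0,0,0,0,0],[0.004,0,0,0,0,0],[0.004,0,0,0,0,0]]]'

```text
time_s: 11.65
ee_pos: [0.4368, -0.2724, 0.0341]
eef_rot: [-3.142, 0.0, 0.094]
force: [-1.9, -0.2, 2.0]
grip_width: 0.0006
grip_force: 0.9
```

Request:
shift_gripper --offsets '[[[0.004,0,0,0,0,0],[0.004,0,0,0,0,0],[0.004,0,0,0,0,0]]]'

```text
time_s: 11.95
ee_pos: [0.4487, -0.2713, 0.0341]
eef_rot: [-3.142, 0.0, 0.094]
force: [-1.5, -0.2, 1.3]
grip_width: 0.0004
grip_force: 0.9
```

```bash
python3 -c "from h import *; togo(.531,-.262)"
```

```text
shift [ 0.0828 -0.0015 -0.    ] rz 0.0
```

Request:
shift_gripper --offsets '[[[0.002,0,0,0,0,0],[0.002,0,0,0,0,0]]]'

```text
time_s: 12.15
ee_pos: [0.4525, -0.2709, 0.034]
eef_rot: [-3.142, 0.0, 0.094]
force: [-1.2, 0.2, 1.1]
grip_width: 0.0004
grip_force: 0.7
```

Request:
shift_gripper --offsets '[[[0.002,0,0,0,0,0],[0.002,0,0,0,0,0]]]'

```text
time_s: 12.35
ee_pos: [0.4565, -0.2705, 0.034]
eef_rot: [-3.142, 0.0, 0.094]
force: [-0.3, -0.2, 0.7]
grip_width: 0.0001
grip_force: 0.5
```

Request:
shift_gripper --offsets '[[[0.002,0,0,0,0,0],[0.002,0,0,0,0,0]]]'

```text
time_s: 12.55
ee_pos: [0.4605, -0.2702, 0.034]
eef_rot: [3.142, -0.0, 0.094]
force: [-0.1, 0.3, 0.5]
grip_width: 0.0005
grip_force: 0.3
```

Request:
shift_gripper --offsets '[[[0.002,0,0,0,0,0],[0.002,0,0,0,0,0]]]'

```text
time_s: 12.75
ee_pos: [0.4633, -0.2699, 0.034]
eef_rot: [-3.141, 0.003, 0.094]
force: [-22.8, -3.3, 13.5]
grip_width: 0.0003
grip_force: 11.6
```

Request:
shift_gripper --offsets '[[[0.002,0,0,0,0,0],[0.001,0,0,0,0,0]]]'

```text
time_s: 12.95
ee_pos: [0.4635, -0.2698, 0.034]
eef_rot: [-3.139, 0.009, 0.094]
force: [-42.8, -4.2, 27.2]
grip_width: 0.0007
grip_force: 22.0
```

Stop felt, and that last row pushed to 43 N, harder than I wanted. Backing off and looking.

Request:
shift_gripper --offsets '[[[-0.005,0,0,0,0,0],[-0.01,0,0,0,0,0],[-0.02,0,-0.02,0,0,0],[-0.02,0,-0.04,0,0,0],[0,0,-0.04,0,0,0],[0,0,-0.04,0,0,0],[0,0,0,0,0,0]]]' --jaw 0.094

```text
time_s: 13.65
ee_pos: [0.4139, -0.2759, 0.1791]
eef_rot: [3.136, -0.007, 0.094]
force: [-0.2, 0.1, -1.1]
grip_width: 0.0529
grip_force: 0.0
```

Run:
```python
from h import *
t=snap("top")["pixels"]
cv2.imwrite("pics/in3.png",cv2.resize(t[120:270,170:470],(800,400),interpolation=cv2.INTER_CUBIC))
# handle centre (.4702,.302), bar along y; grasp closing along x
togo(.470,.302,.2,np.radians(90)); print(ctrl.get_obs()["qpos"].round(2))
```

```text
shift [ 0.5772  0.0568 -0.0238] rz -1.4769
[-0.66  0.23  1.74  0.    1.17  0.82]
```

View pics/in3.png

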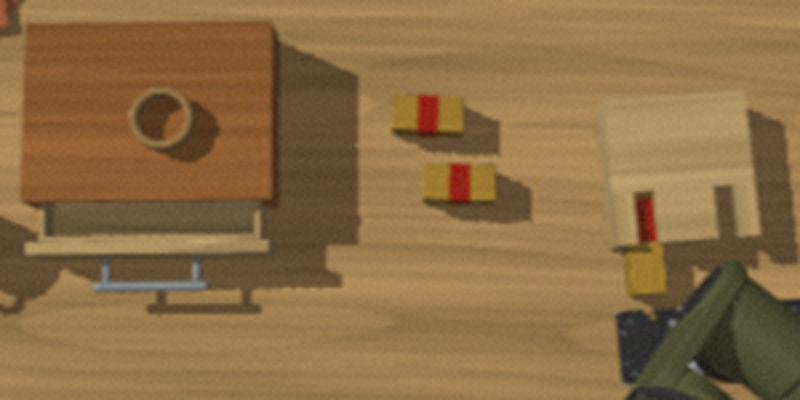

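The carton juts about 50 mm from the left lane with its band in the slot, which fits home. The drawer is about 40 mm ajar, and the packs have not moved. Next the handle.

Request:
shift_gripper --offsets '[[[0,0,-0.01,0,0,-0.15],[0,0,-0.01,0,0,-0.15],[0,0,0,0,0,-0.15],[0,0,0,0,0,-0.15],[0,0,0,0,0,-0.15],[0,0,0,0,0,-0.15],[0,0,0,0,0,-0.15],[0,0,0,0,0,-0.15],[0,0,0,0,0,-0.15],[0,0,0,0,0,-0.15]]]' --jaw 0.028

```text
time_s: 14.7
ee_pos: [0.4121, -0.2743, 0.1924]
eef_rot: [-3.14, -0.001, 1.6]
force: [-0.3, -0.7, -0.8]
grip_width: 0.028
grip_force: 0.0
```

```bash
python3 -c "from h import *; togo(.470,.302,.12,1.597)"
```

```text
shift [0.5746 0.0729 0.0724] rz 0.0032
```

Request:
shift_gripper --offsets '[[[0.045,0.006,0,0,0,0],[0.045,0.006,0,0,0,0],[0.045,0.006,0,0,0,0],[0.045,0.006,0,0,0,0],[0.045,0.006,0,0,0,0],[0.045,0.006,0,0,0,0],[0.045,0.006,0,0,0,0]]]'

```text
time_s: 15.4
ee_pos: [0.4466, 0.0431, 0.1927]
eef_rot: [-3.14, -0.0, 1.594]
force: [1.4, -0.7, 0.6]
grip_width: 0.028
grip_force: 0.0
```

Request:
shift_gripper --offsets '[[[0.045,0.006,0.01,0,0,0],[0.045,0.006,0.02,0,0,0],[0.045,0.006,0.02,0,0,0],[0.045,0.006,0.02,0,0,0],[0.045,0.006,0,0,0,0],[0.035,0.006,0,0,0,0],[0,0,0,0,0,0]]]'

```text
time_s: 16.1
ee_pos: [0.4764, 0.305, 0.1219]
eef_rot: [-3.14, 0.0, 1.597]
force: [-1.3, 0.5, -0.7]
grip_width: 0.0275
grip_force: 0.0
```

```bash
python3 -c "from h import *; togo(.470,.302,.049,1.597)"
```

```text
shift [-0.0029 -0.0065  0.0729] rz 0.0004
```

Request:
shift_gripper --offsets '[[[-0.003,-0.0055,0.01,0,0,0],[0,0,0.02,0,0,0],[0,0,0.02,0,0,0],[0,0,0.005,0,0,0]]]'

```text
time_s: 16.5
ee_pos: [0.4703, 0.2968, 0.0661]
eef_rot: [-3.137, 0.002, 1.593]
force: [0.1, 0.4, 0.1]
grip_width: 0.0279
grip_force: 0.0
```

Request:
shift_gripper --offsets '[[[0,0,0.01,0,0,0],[0,0,0.008,0,0,0],[0,0,0,0,0,0]]]'

```text
time_s: 16.8
ee_pos: [0.4715, 0.2984, 0.0502]
eef_rot: [-3.141, 0.001, 1.594]
force: [-0.5, 0.4, -0.1]
grip_width: 0.0282
grip_force: 0.0
```

Request:
shift_gripper --offsets '[[[0,0,0,0,0,0],[0,0,0,0,0,0],[0,0,0,0,0,0],[0,0,0,0,0,0]]]' --jaw 0 --grip_force 20

```text
time_s: 17.2
ee_pos: [0.472, 0.299, 0.0515]
eef_rot: [3.141, -0.0, 1.594]
force: [-0.4, -1.4, 2.8]
grip_width: 0.0103
grip_force: 20.0
```

Request:
shift_gripper --offsets '[[[0,-0.01,0,0,0,0],[0,-0.012,0,0,0,0],[0,-0.012,0,0,0,0],[0,-0.012,0,0,0,0],[0,-0.012,0,0,0,0],[0,-0.012,0,0,0,0]]]'

```text
time_s: 17.8
ee_pos: [0.4009, 0.2966, 0.0514]
eef_rot: [3.141, 0.001, 1.594]
force: [0.9, -7.0, 8.0]
grip_width: 0.0101
grip_force: 20.0
```

Request:
shift_gripper --offsets '[[[0,-0.01,0,0,0,0],[0,-0.008,0,0,0,0],[0,0,0,0,0,0]]]'

```text
time_s: 18.1
ee_pos: [0.3824, 0.296, 0.0514]
eef_rot: [-3.141, 0.001, 1.595]
force: [-0.7, -8.6, 7.9]
grip_width: 0.0101
grip_force: 20.0
```

Request:
shift_gripper --offsets '[[[0,-0.006,0,0,0,0],[0,0,0,0,0,0]]]'

```text
time_s: 18.3
ee_pos: [0.3767, 0.2958, 0.0514]
eef_rot: [-3.141, 0.002, 1.594]
force: [-1.6, -9.2, 8.4]
grip_width: 0.0105
grip_force: 20.0
```

Request:
shift_gripper --offsets '[[[0,0,0,0,0,0],[0,0,0,0,0,0],[0,0,0,0,0,0]]]' --jaw 0.028

```text
time_s: 18.6
ee_pos: [0.3775, 0.2967, 0.051]
eef_rot: [-3.141, 0.0, 1.594]
force: [-0.5, 0.0, -0.6]
grip_width: 0.0275
grip_force: 0.0
```

Request:
shift_gripper --offsets '[[[0,0,-0.02,0,0,0],[0,0,-0.03,0,0,0],[0,0,-0.04,0,0,0],[-0.04,0,-0.04,0,0,0],[-0.05,0,-0.02,0,0,0],[-0.05,0,0,0,0,0],[0,0,0,0,0,0]]]' --jaw 0.094

```text
time_s: 19.3
ee_pos: [0.381, 0.1612, 0.1955]
eef_rot: [3.14, 0.0, 1.589]
force: [-0.6, 0.2, -0.4]
grip_width: 0.0806
grip_force: 0.0
```

Run:
```python
from h import *
c=snap("top");t=c["pixels"]
cv2.imwrite("pics/dr1.png",cv2.resize(t[120:270,170:370],(800,600),interpolation=cv2.INTER_CUBIC))
h=cv2.cvtColor(t,cv2.COLOR_BGR2HSV)
m=cv2.inRange(h,(18,155,110),(26,255,255))|cv2.inRange(h,(0,200,110),(6,255,255))
m=cv2.morphologyEx(m,cv2.MORPH_CLOSE,np.ones((3,3)))
for k in cv2.findContours(m,0,1)[0]:
    if cv2.contourArea(k)<100: continue
    r=cv2.minAreaRect(k); P=np.array([onz(c,*q,.042)[:2] for q in cv2.boxPoints(r)])
    e=[P[1]-P[0],P[2]-P[1]]; L=max(e,key=np.linalg.norm)
    print(np.round(r[0],1),P.mean(0).round(3),"yaw",round(np.degrees(np.arctan2(L[1],L[0])),1))
print(ctrl.get_obs()["ee_pos"])
```

```text
[489.2 363. ] [ 0.088 -0.486] yaw -154.8
[410.6 212.6] [ 0.526 -0.258] yaw -173.3
[342.  187.5] [ 0.598 -0.047] yaw -88.7
[330.  161.5] [ 0.679 -0.008] yaw -88.7
[0.38105739 0.16318654 0.19530504]
```

View pics/dr1.png

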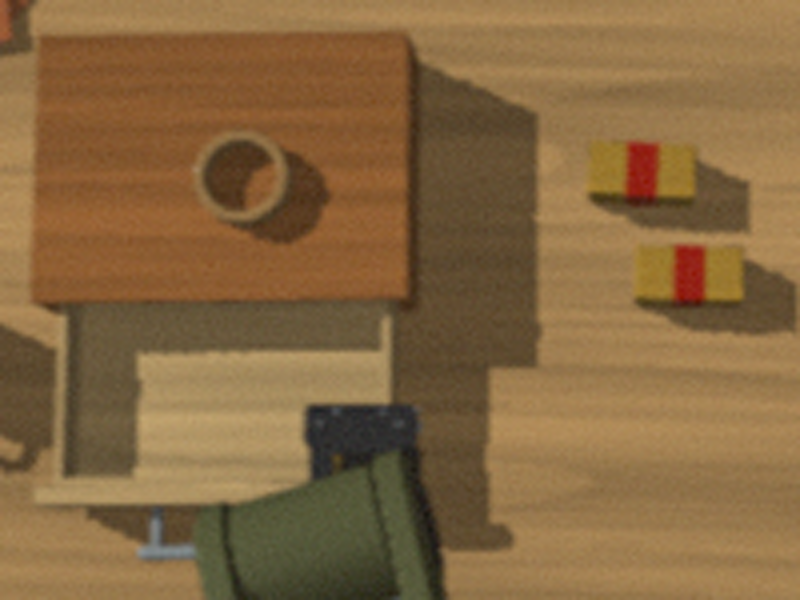

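The drawer is open about 137 mm: its inside spans crop columns 68..385 and rows 305..480, and it is empty. The packs are still at (330,162) and (342,188) in the full image.

```bash
python3 -c "from h import *; togo(.598,-.047,.1,np.radians(91.3))"
```

```text
shift [-0.2151  0.2121  0.0953] rz -0.0036
```

Request:
shift_gripper --offsets '[[[-0.035,0.035,0,0,0,0],[-0.035,0.035,0,0,0,0],[-0.035,0.035,0,0,0,0],[-0.035,0.035,0.01,0,0,0],[-0.035,0.035,0.02,0,0,0],[-0.032,0.035,0.03,0,0,0],[0,0.006,0.03,0,0,0],[0,0,0,0,0,0]]]' --jaw 0.065

```text
time_s: 20.15
ee_pos: [0.5939, -0.0302, 0.1047]
eef_rot: [-3.134, -0.001, 1.594]
force: [-0.4, 1.3, 0.6]
grip_width: 0.065
grip_force: 0.0
```

```bash
python3 -c "from h import *; togo(.598,-.047,.032,np.radians(91.3))"
```

```text
shift [-0.0168  0.0037  0.0727] rz 0.0003
```

Request:
shift_gripper --offsets '[[[-0.016,0.003,0.005,0,0,0],[0,0,0,0,0,0]]]'

```text
time_s: 20.35
ee_pos: [0.5988, -0.0476, 0.1055]
eef_rot: [3.141, 0.0, 1.594]
force: [0.1, 0.1, 0.4]
grip_width: 0.065
grip_force: 0.0
```

```bash
python3 -c "from h import *; togo(.598,-.047,.032,np.radians(91.3))"
```

```text
shift [ 0.0006 -0.0008  0.0735] rz 0.0005
```

Request:
shift_gripper --offsets '[[[0,0,0.03,0,0,0],[0,0,0.025,0,0,0],[0,0,0.01,0,0,0],[0,0,0,0,0,0]]]'

```text
time_s: 20.75
ee_pos: [0.5983, -0.0467, 0.0397]
eef_rot: [-3.141, -0.0, 1.594]
force: [-0.2, -0.2, -0.6]
grip_width: 0.0651
grip_force: 0.0
```

```bash
python3 -c "from h import *; togo(.598,-.047,.032,np.radians(91.3))"
```

```text
shift [-0.0003 -0.0003  0.0077] rz 0.0007
```

Request:
shift_gripper --offsets '[[[0,0,0.006,0,0,0],[0,0,0,0,0,0]]]'

```text
time_s: 20.95
ee_pos: [0.5988, -0.047, 0.0343]
eef_rot: [3.141, 0.0, 1.594]
force: [0.4, -0.1, 0.4]
grip_width: 0.065
grip_force: 0.0
```

Request:
shift_gripper --offsets '[[[0,0,0,0,0,0],[0,0,0,0,0,0],[0,0,0,0,0,0],[0,0,0,0,0,0],[0,0,0,0,0,0],[0,0,0,0,0,0]]]' --jaw 0 --grip_force 25

```text
time_s: 21.55
ee_pos: [0.5986, -0.0471, 0.0339]
eef_rot: [3.141, 0.0, 1.594]
force: [-2.6, -0.8, 6.0]
grip_width: 0.0416
grip_force: 25.0
```

Request:
shift_gripper --offsets '[[[0,0,-0.02,0,0,0],[0,0,-0.03,0,0,0],[0,0,-0.04,0,0,0],[0,0,-0.05,0,0,0],[0,0,0,0,0,0]]]'

```text
time_s: 22.05
ee_pos: [0.6008, -0.0473, 0.1803]
eef_rot: [3.131, 0.002, 1.594]
force: [0.3, -0.9, -0.7]
grip_width: 0.0416
grip_force: 24.9
```

```bash
python3 -c "from h import *; togo(.49,.362,.15,np.radians(91.5))"
```

```text
shift [ 0.4121 -0.1     0.0303] rz -0.0031
```

Request:
shift_gripper --offsets '[[[0.038,-0.02,0,0,0,0],[0.038,-0.02,0,0,0,0],[0.038,-0.02,0,0,0,0],[0.038,-0.02,0,0,0,0],[0.038,-0.02,0,0,0,0],[0.038,0,0,0,0,0]]]' --grip_force 30

```text
time_s: 22.65
ee_pos: [0.4913, 0.1799, 0.1731]
eef_rot: [-3.141, 0.0, 1.594]
force: [0.5, -0.4, -0.4]
grip_width: 0.0419
grip_force: 29.9
```

Request:
shift_gripper --offsets '[[[0.038,0,0,0,0,0],[0.038,0,0,0,0,0],[0.038,0,0,0,0,0],[0.038,0,0,0,0,0],[0.03,0,0,0,0,0],[0,0,0,0,0,0]]]'

```text
time_s: 23.25
ee_pos: [0.4881, 0.3634, 0.1722]
eef_rot: [-3.141, 0.0, 1.597]
force: [-0.7, -0.3, 0.2]
grip_width: 0.0419
grip_force: 29.9
```

```bash
python3 -c "from h import *; togo(.49,.362,.056,np.radians(91.5))"
```

```text
shift [-0.0014  0.0018  0.1162] rz -0.0
```

Request:
shift_gripper --offsets '[[[-0.001,0.001,0.04,0,0,0],[0,0,0.035,0,0,0],[0,0,0.02,0,0,0],[0,0,0.015,0,0,0],[0,0,0,0,0,0]]]'

```text
time_s: 23.75
ee_pos: [0.4895, 0.3586, 0.0615]
eef_rot: [-3.139, 0.002, 1.593]
force: [0.3, 0.5, -1.5]
grip_width: 0.0419
grip_force: 29.9
```

Request:
shift_gripper --offsets '[[[0,0,0.004,0,0,0],[0,0,0.003,0,0,0],[0,0,0,0,0,0]]]'

```text
time_s: 24.05
ee_pos: [0.4903, 0.3596, 0.057]
eef_rot: [3.141, -0.0, 1.594]
force: [0.2, 1.1, -1.0]
grip_width: 0.0417
grip_force: 29.9
```

Request:
shift_gripper --offsets '[[[0,0,0.001,0,0,0],[0,0,0,0,0,0]]]'

```text
time_s: 24.25
ee_pos: [0.4903, 0.3597, 0.056]
eef_rot: [3.141, -0.0, 1.594]
force: [-0.1, 0.2, -0.2]
grip_width: 0.0418
grip_force: 29.9
```

Request:
shift_gripper --offsets '[[[0,0,0,0,0,0],[0,0,0,0,0,0],[0,0,0,0,0,0]]]' --jaw 0.06

```text
time_s: 24.55
ee_pos: [0.4902, 0.3596, 0.0557]
eef_rot: [3.141, -0.0, 1.594]
force: [-0.6, -0.7, -0.0]
grip_width: 0.0589
grip_force: 0.0
```

Request:
shift_gripper --offsets '[[[0,0,-0.02,0,0,0],[0,0,-0.04,0,0,0],[0,0,-0.04,0,0,0],[-0.04,0,-0.02,0,0,0],[-0.04,0.01,0,0,0,0],[-0.04,0.02,0,0,0,0],[-0.04,0.02,0,0,0,0],[-0.04,0.02,0,0,0,0],[-0.03,0.02,0,0,0,0],[0,0,0,0,0,0]]]' --jaw 0.065

```text
time_s: 25.55
ee_pos: [0.587, 0.1282, 0.1755]
eef_rot: [3.141, 0.0, 1.59]
force: [-0.4, 0.7, -0.2]
grip_width: 0.065
grip_force: 0.0
```

Run:
```python
from h import *
c=snap("top");t=c["pixels"]
cv2.imwrite("pics/dr2.png",cv2.resize(t[120:270,170:370],(800,600),interpolation=cv2.INTER_CUBIC))
h=cv2.cvtColor(t,cv2.COLOR_BGR2HSV)
m=cv2.inRange(h,(18,155,110),(26,255,255))|cv2.inRange(h,(0,200,110),(6,255,255))
m=cv2.morphologyEx(m,cv2.MORPH_CLOSE,np.ones((3,3)))
for k in cv2.findContours(m,0,1)[0]:
    if cv2.contourArea(k)<100: continue
    r=cv2.minAreaRect(k); P=np.array([onz(c,*q,.042)[:2] for q in cv2.boxPoints(r)])
    e=[P[1]-P[0],P[2]-P[1]]; L=max(e,key=np.linalg.norm)
    print(np.round(r[0],1),P.mean(0).round(3),"yaw",round(np.degrees(np.arctan2(L[1],L[0])),1))
togo(.679,-.008,.1)
```

```text
[462.  378.5] [ 0.043 -0.406] yaw -0.9
[206.  219.1] [0.492 0.366] yaw -91.6
[410.9 212.4] [ 0.526 -0.259] yaw -175.2
[330.  161.5] [ 0.679 -0.008] yaw -88.7
shift [-0.1399  0.0902  0.0754] rz 0.0
```

View pics/dr2.png

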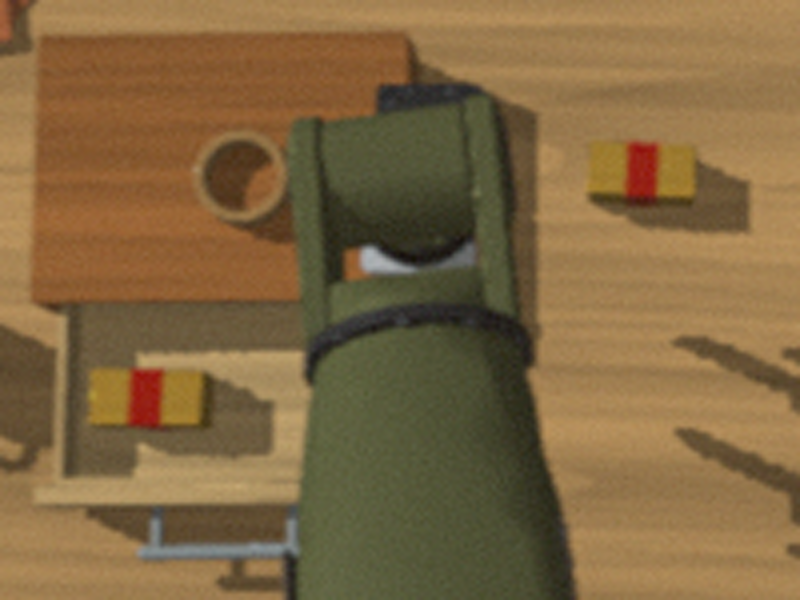

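The first pack lies flat in the drawer, with its band at crop (147,398), and the second is unmoved at crop (642,172).

Request:
shift_gripper --offsets '[[[-0.035,0.022,0,0,0,0],[-0.035,0.022,0,0,0,0],[-0.035,0.023,0,0,0,0],[-0.035,0.023,0.03,0,0,0],[0,0,0.035,0,0,0],[0,0,0,0,0,0],[0,0,0,0,0,0]]]' --jaw 0.065

```text
time_s: 26.3
ee_pos: [0.6776, -0.0039, 0.1122]
eef_rot: [-3.141, -0.0, 1.595]
force: [-0.1, 0.0, 1.0]
grip_width: 0.0649
grip_force: 0.0
```

```bash
python3 -c "from h import *; togo(.679,-.008,.034,np.radians(91.3))"
```

```text
shift [-0.0042  0.0013  0.0782] rz 0.0016
```

Request:
shift_gripper --offsets '[[[-0.004,0.001,0.03,0,0,0],[0,0,0.03,0,0,0],[0,0,0.017,0,0,0],[0,0,0,0,0,0],[0,0,0,0,0,0]]]'

```text
time_s: 26.8
ee_pos: [0.6798, -0.0086, 0.0366]
eef_rot: [3.139, 0.0, 1.594]
force: [-0.0, -0.5, 0.3]
grip_width: 0.0652
grip_force: 0.0
```

Request:
shift_gripper --offsets '[[[0,0,0,0,0,0],[0,0,0,0,0,0],[0,0,0,0,0,0],[0,0,0,0,0,0],[0,0,0,0,0,0],[0,0,0,0,0,0]]]' --jaw 0 --grip_force 30

```text
time_s: 27.4
ee_pos: [0.6792, -0.0092, 0.0353]
eef_rot: [3.141, 0.0, 1.594]
force: [-1.9, 0.9, 6.8]
grip_width: 0.0419
grip_force: 29.7
```

Request:
shift_gripper --offsets '[[[0,0,-0.02,0,0,0],[0,0,-0.03,0,0,0],[0,0,-0.04,0,0,0],[0,0,-0.05,0,0,0],[0,0,0,0,0,0]]]'

```text
time_s: 27.9
ee_pos: [0.6812, -0.0093, 0.1823]
eef_rot: [3.13, 0.001, 1.594]
force: [-0.5, 0.4, -0.2]
grip_width: 0.0419
grip_force: 29.7
```

```bash
python3 -c "from h import *; togo(.49,.25,.15,np.radians(91.5))"
```

```text
shift [ 0.2642 -0.1844  0.0323] rz -0.0032
```

Request:
shift_gripper --offsets '[[[0,-0.04,0,0,0,0],[0.02,-0.04,0,0,0,0],[0.03,-0.035,0,0,0,0],[0.03,-0.035,0,0,0,0],[0.03,-0.034,0,0,0,0],[0.035,0,0,0,0,0],[0.04,0,0,0,0,0],[0.04,0,0,0,0,0],[0.039,0,0,0,0,0],[0,0,0,0,0,0]]]'

```text
time_s: 28.9
ee_pos: [0.4882, 0.254, 0.174]
eef_rot: [-3.141, -0.0, 1.597]
force: [0.6, -0.0, -0.6]
grip_width: 0.0422
grip_force: 29.7
```

```bash
python3 -c "from h import *; togo(.49,.25,.0575,np.radians(91.5))"
```

```text
shift [-0.004   0.0017  0.1165] rz 0.0005
```

Request:
shift_gripper --offsets '[[[-0.003,0.001,0.04,0,0,0],[0,0,0.035,0,0,0],[0,0,0.02,0,0,0],[0,0,0.012,0,0,0],[0,0,0,0,0,0]]]'

```text
time_s: 29.4
ee_pos: [0.4896, 0.2469, 0.0663]
eef_rot: [-3.139, 0.001, 1.593]
force: [-0.3, 0.1, -0.4]
grip_width: 0.0424
grip_force: 29.7
```

Request:
shift_gripper --offsets '[[[0,0,0.004,0,0,0],[0,0,0.003,0,0,0],[0,0,0,0,0,0]]]'

```text
time_s: 29.7
ee_pos: [0.4902, 0.2476, 0.0609]
eef_rot: [3.141, -0.0, 1.594]
force: [0.4, 1.3, -1.0]
grip_width: 0.0424
grip_force: 29.7
```

```bash
python3 -c "from h import *; togo(.49,.25,.0575)"
```

```text
shift [ 0.0024 -0.0001  0.0034] rz 0.0
```

Request:
shift_gripper --offsets '[[[0,0,0.002,0,0,0],[0,0,0.0015,0,0,0],[0,0,0,0,0,0]]]'

```text
time_s: 30.0
ee_pos: [0.4903, 0.2476, 0.0572]
eef_rot: [3.141, -0.0, 1.594]
force: [0.3, -0.1, 0.8]
grip_width: 0.0419
grip_force: 29.7
```

Request:
shift_gripper --offsets '[[[0,0,0,0,0,0],[0,0,0,0,0,0],[0,0,0,0,0,0]]]' --jaw 0.06

```text
time_s: 30.3
ee_pos: [0.49, 0.2476, 0.057]
eef_rot: [-3.141, 0.0, 1.594]
force: [0.3, 0.7, -1.0]
grip_width: 0.0588
grip_force: 0.0
```

Request:
shift_gripper --offsets '[[[0,0,-0.02,0,0,0],[0,0,-0.04,0,0,0],[0,0,-0.04,0,0,0],[0,-0.04,-0.02,0,0,0],[0,-0.04,0,0,0,0],[0,-0.04,0,0,0,0],[0,-0.04,0,0,0,0],[-0.04,0,0,0,0,0],[-0.04,0,0,0,0,0],[-0.04,0,0,0,0,0]]]' --jaw 0.03

```text
time_s: 31.3
ee_pos: [0.3323, 0.123, 0.1772]
eef_rot: [3.141, -0.0, 1.596]
force: [0.8, -0.3, 0.7]
grip_width: 0.03
grip_force: 0.0
```

Request:
shift_gripper --offsets '[[[-0.04,0,0,0,0,0],[-0.04,0,0,0,0,0],[-0.04,0,0,0,0,0],[0,0,0,0,0,0]]]'

```text
time_s: 31.7
ee_pos: [0.3355, 0.0006, 0.1772]
eef_rot: [3.141, 0.001, 1.588]
force: [0.7, -0.1, -1.0]
grip_width: 0.0302
grip_force: 0.0
```

Run:
```python
from h import *
c=snap("top"); cv2.imwrite("pics/t3.png",cv2.resize(c["pixels"][110:270,100:520],(800,305),interpolation=cv2.INTER_CUBIC))
p=c["pixels"].astype(int); m=(p[...,0]-p[...,2]>0); m[:250]=0;m[275:]=0;m[:,:190]=0;m[:,280:]=0
ys,xs=np.nonzero(m)
if len(xs):
    print(xs.min(),xs.max(),ys.min(),ys.max())
    for x in range(xs.min(),xs.max(),8):
        b=ys[(xs==x)]; 
        if len(b): print(x,onz(c,x,b.max()-.5,.05).round(3))
togo(.376,.29,.12)
```

```text
206 246 250 258
206 [0.376 0.357 0.05 ]
214 [0.376 0.333 0.05 ]
222 [0.377 0.31  0.05 ]
230 [0.377 0.286 0.05 ]
238 [0.378 0.262 0.05 ]
shift [0.2869 0.0457 0.0571] rz 0.0
```

View pics/t3.png

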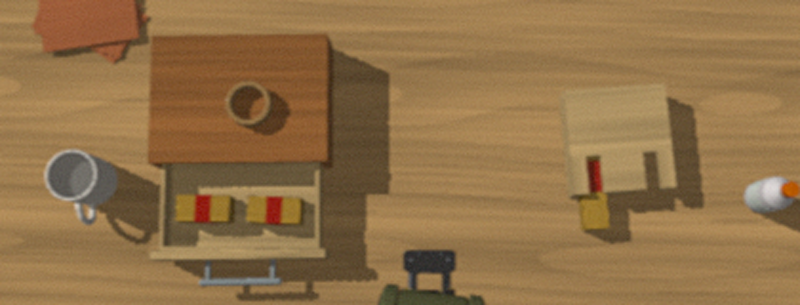

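Both packs lie flat in the drawer at (203,209) and (273,210), the carton is still home, and the bystanders have not moved. Next I shut the drawer, with closed fingers pushing on the middle of the bar.

Request:
shift_gripper --offsets '[[[0.04,0,0,0,0,0],[0.04,0,0,0,0,0],[0.04,0,0,0,0,0],[0.04,0,0,0,0,0],[0.04,0,0,0,0,0],[0.04,0,0,0,0,0],[0.04,0,0,0,0,0],[0.026,0,0,0,0,0],[0,0,0,0,0,0]]]' --jaw 0

```text
time_s: 32.65
ee_pos: [0.3271, 0.3131, 0.1767]
eef_rot: [-3.141, -0.0, 1.598]
force: [-0.4, -0.7, 0.2]
grip_width: 0.0003
grip_force: 0.0
```

```bash
python3 -c "from h import *; togo(.34,.306,.05,np.radians(91.5))"
```

```text
shift [-0.0074  0.0127  0.1267] rz 0.0012
```

Request:
shift_gripper --offsets '[[[-0.003,0.005,0.04,0,0,0],[0,0,0.04,0,0,0],[0,0,0.03,0,0,0],[0,0,0.015,0,0,0],[0,0,0,0,0,0]]]'

```text
time_s: 33.15
ee_pos: [0.3321, 0.3064, 0.0503]
eef_rot: [-3.138, 0.002, 1.594]
force: [0.4, 1.0, 0.4]
grip_width: 0.0005
grip_force: 0.0
```

Request:
shift_gripper --offsets '[[[0,0.008,0,0,0,0],[0,0.008,0,0,0,0],[0,0.008,0,0,0,0],[0,0.006,0,0,0,0],[0,0.006,0,0,0,0],[0,0.006,0,0,0,0],[0,0.008,0,0,0,0],[0,0.008,0,0,0,0]]]'

```text
time_s: 33.95
ee_pos: [0.3922, 0.3084, 0.052]
eef_rot: [-3.142, -0.0, 1.594]
force: [-1.6, 0.6, 1.9]
grip_width: 0.0005
grip_force: 0.7
```

Request:
shift_gripper --offsets '[[[0,0.01,0,0,0,0],[0,0.01,0,0,0,0],[0,0.01,0,0,0,0],[0,0.01,0,0,0,0],[0,0.01,0,0,0,0],[0,0.01,0,0,0,0]]]'

```text
time_s: 34.55
ee_pos: [0.4524, 0.3097, 0.0519]
eef_rot: [-3.142, 0.0, 1.594]
force: [-1.9, 1.7, -0.0]
grip_width: 0.0006
grip_force: 0.7
```

Request:
shift_gripper --offsets '[[[0,0.006,0,0,0,0],[0,0.006,0,0,0,0],[0,0.006,0,0,0,0],[0,0.005,0,0,0,0],[0,0.004,0,0,0,0]]]'

```text
time_s: 35.05
ee_pos: [0.4789, 0.3103, 0.0519]
eef_rot: [-3.142, 0.0, 1.594]
force: [-0.6, 0.5, -0.2]
grip_width: 0.0004
grip_force: 0.6
```

Request:
shift_gripper --offsets '[[[0,0.003,0,0,0,0],[0,0.003,0,0,0,0]]]'

```text
time_s: 35.25
ee_pos: [0.4847, 0.3105, 0.052]
eef_rot: [-3.142, -0.0, 1.594]
force: [-1.5, 0.8, -0.4]
grip_width: 0.0007
grip_force: 0.6
```

Request:
shift_gripper --offsets '[[[0,0.002,0,0,0,0],[0,0.002,0,0,0,0]]]'

```text
time_s: 35.45
ee_pos: [0.4887, 0.3106, 0.052]
eef_rot: [-3.142, 0.0, 1.594]
force: [-0.5, 1.1, -0.5]
grip_width: 0.0001
grip_force: 0.5
```

Request:
shift_gripper --offsets '[[[0,0.002,0,0,0,0],[0,0.001,0,0,0,0]]]'

```text
time_s: 35.65
ee_pos: [0.4917, 0.3106, 0.052]
eef_rot: [3.142, 0.0, 1.594]
force: [-1.5, 1.1, 1.0]
grip_width: 0.0001
grip_force: 0.5
```

Request:
shift_gripper --offsets '[[[0,0.002,0,0,0,0],[0,0,0,0,0,0]]]'

```text
time_s: 35.85
ee_pos: [0.4938, 0.3106, 0.052]
eef_rot: [3.141, 0.0, 1.594]
force: [-0.3, 0.1, 0.7]
grip_width: 0.0003
grip_force: 0.0
```

Request:
shift_gripper --offsets '[[[0,0.001,0,0,0,0],[0,0,0,0,0,0]]]'

```text
time_s: 36.05
ee_pos: [0.494, 0.3106, 0.0519]
eef_rot: [-3.14, 0.0, 1.594]
force: [-5.0, 0.6, 2.2]
grip_width: 0.0006
grip_force: 2.9
```

Request:
shift_gripper --offsets '[[[0,0.001,0,0,0,0],[0,0,0,0,0,0]]]'

```text
time_s: 36.25
ee_pos: [0.4941, 0.3106, 0.0519]
eef_rot: [-3.138, 0.001, 1.594]
force: [-12.9, -0.9, 7.5]
grip_width: 0.0004
grip_force: 6.5
```

Request:
shift_gripper --offsets '[[[0,-0.005,0,0,0,0],[0,-0.02,0,0,0,0],[0,-0.04,-0.02,0,0,0],[0,-0.04,-0.04,0,0,0],[-0.03,0,-0.04,0,0,0],[-0.04,0,0,0,0,0],[-0.04,0,0,0,0,0],[-0.04,0,0,0,0,0],[-0.04,0,0,0,0,0],[-0.04,0,0,0,0,0]]]'

```text
time_s: 37.25
ee_pos: [0.4004, 0.0769, 0.1476]
eef_rot: [3.14, 0.0, 1.594]
force: [1.1, -0.0, 0.4]
grip_width: 0.0006
grip_force: 0.0
```

Request:
shift_gripper --offsets '[[[-0.03,0,0,0,0,0],[0,0,0,0,0,0],[0,0,0,0,0,0]]]'

```text
time_s: 37.55
ee_pos: [0.4013, 0.0483, 0.1475]
eef_rot: [3.141, -0.0, 1.592]
force: [-0.2, -1.2, -0.3]
grip_width: 0.0008
grip_force: 0.0
```

Run:
```python
from h import *
c=snap("top"); cv2.imwrite("pics/t4.png",cv2.resize(c["pixels"][110:270,100:520],(800,305),interpolation=cv2.INTER_CUBIC))
```

```text
(no output)
```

View pics/t4.png

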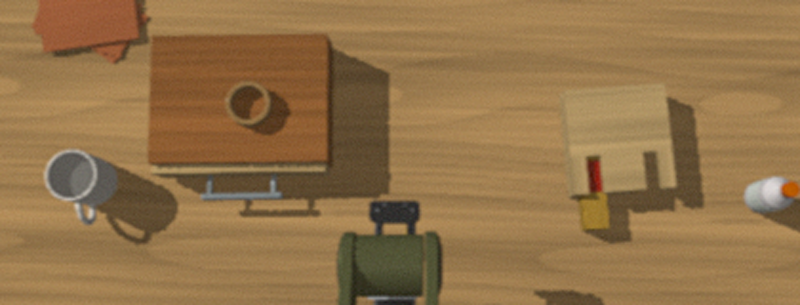

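The drawer is shut with its panel against the cabinet, the carton sits home in the left lane, and the mug, tape and glue have not moved.

```bash
python3 -c "from station import ctrl, imaging; print(ctrl.hand_in())"
```

```text
the job is handed in; nothing more can be done
None
```

I handed the job in at about 38 s: the one carton is against its stop in the left lane, though I pushed to about 43 N at contact, harder than I intended; both packs are in the drawer, it is shut, and the mug, tape and glue were left alone.

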